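# Clear the slot of the curing box and hold a paddle in it

## Robot

A 6-joint arm with a two-finger parallel gripper is mounted at the origin on the work surface. World frame = base frame: x ahead of the robot, y to its left, z up, the work surface at z = 0. Lengths are in mm, angles in rad, forces in N, time in s.
With the tool pointing down it reaches from about 350 to 875 mm from the base axis. Payload 4.2 kg.
Tool frame: the origin (TCP) lies midway between the tips of the shut fingers; the grasp point (between the pads) lies 19 mm behind it (arm.grasp_offset is the distance from the TCP to the grasp point, in mm); z points along the fingers, y is the direction in which the jaws open and shut (so a half turn about z gives the same grasp; the last joint's range is limited). The gripper opens to 85 mm and grips with 20 to 120 N. Pads are 22 mm wide; open, the fingers measure 114 mm over their backs; the gripper's body (76 mm by 85 mm) begins 54 mm behind the grasp point. The pads swing forward as they close: fully open they stand 13 mm farther back than shut.
Start: joints at [1.365, 0.385, 0.008, 0, -1.194, -0.259], TCP at [280.119, 558.688, 231.312] pointing down, gripper open.
Joint ranges: [-3.14, 3.14], [-1.21, 2.06], [-1.07, 1.41], [-3.16, 2.05], [-2.99, -0.16], [-3.1, 3.1]. Speed limits (rad/s): [2.79, 2.79, 3.14, 3.14, 3.14, 3.14].

## Interface

Orientations are given as a unit quaternion [x, y, z, w].
In Python, from bench import arm gives the robot as it stands.
- The arm moves only by the tool move_arm, never from a script. Its argument "moves" is a list of rows, each an object with "gripper": the gripper's target within -1 to 1 (fully open at 1, half-way at 0, shut at -1); "xyz": the shift along the tool's x, y, z in cm, a list of three; "angular": the turn, a rotation vector about the tool's x, y, z in rad, a list of three. In form: [{"gripper": gripper, "xyz": [dx, dy, dz], "angular": [wx, wy, wz]}, ...]. A call has 1 to 10 rows; each row is the pose to reach, as a shift and turn from the pose commanded when the call began, along the tool's axes at that moment; what a row does not reach only later rows make up. A row lasts 1/8 s, in which the tool goes at most 62.5 mm and 10.7 degrees, less where a joint would pass 70% of its speed; a pose out of reach is approached as far as the arm can. A call with a gripper value outside its range is refused whole. The fingers move at their own pace and stop on an object; the grip force is fixed at half the most. Time passes only in rows, so rows that repeat a pose let the fingers close. It gives the time, the measured TCP pose, the force and the opening at its end, in the units of the state.
- arm.read_state(): the state, without advancing time (a new reading comes with each control period).
- arm.get_image(name): name is "scene" or "top" or "wrist"; returns (picture, depth): 480x640x3 uint8, blue, green, red; 480x640 float32, mm along the optical axis (not along the pixel's ray), 0 where there is no reading.
- arm.get_calibration(name): a dict with "camera_matrix" (3x3 intrinsics, pixels), "R" (3x3) and "t" (3): a world point X has camera coordinates R X + t. Camera axes: x right, y down, z forward; pixel columns grow to the right and rows downward; lengths in mm; the calibration is good to about 2 mm. The wrist camera is an equidistant fisheye: a pixel r from the principal point sees the ray r / f radians off the axis. A picture is of the moment at which its call begins: read the wrist's pose just before it. get_calibration takes no time and is no camera call; for the wrist camera it gives the pose at the moment of the call.
- arm.job_done(): hands the job in, once; it reports no verdict.
The state is a dict: "clock": time; "joints": joint angles; "joint_vel": joint speeds; "joint_efforts": joint torques, N m; "position": TCP position; "ee_rot": TCP orientation; "contact_force": force on the tool from outside, world axes, zero at the start; "wrist_torque": the same for the moment, N m; "gripper_width": finger opening in mm.
Only numpy, scipy, OpenCV 4.12 (cv2) and the standard library are available. Lean on these libraries where they do the work, as an engineer would, in place of code of your own. Each camera call takes 0.05 s, during which the arm holds its last target. There are 200 camera calls.

## Task

A wooden beaker has been left standing over the slot of the lacquer-curing box: nest it upright, right down, in the matching beaker that stands on the table, and let go of it. Then take the straight-edged wooden paddle out of the rack and lower its blade upright through the slot until about half of the blade is inside, without forcing it against the edges. Finish while still holding the paddle there, still and clear of the box's floor, and leave the spoon and everything else where it stands.

Things in the scene. Friction and masses are not known exactly. Their poses are not given: they have to be found in the camera images.
- slot (a point): centre of the slot in the top of the curing box, level with the top face, z up. The slot is 12 mm wide along this frame's x and 64 mm long along y (2 mm play on every side of the paddle's blade), goes right through the 8 mm thick top and has a 1.5 mm bevel. Below it is a hollow, its floor 79 mm below the top face
- curebox: the lacquer-curing box: fixed grey sheet-metal box with a bare aluminium top, 160 mm (x) by 150 mm (y), 85 mm high, turned by up to 0.4 rad; origin at the centre of its underside, same axes as slot, which lies in the middle of its top
- beaker_mid (a point): half-way up the turned wooden beaker that stands upright over the slot: round, 75 mm high, outside diameter 36 mm at the foot and 60 mm at the open rim (straight taper), wall 3.5 mm, inner floor 34 mm above the foot. This point is 37.5 mm above its foot; z points to its mouth. About 70 g. Can be pinched from above across the rim
- beaker: the same beaker, origin at the centre of its foot
- base_beaker_mid (a point): half-way up (37.5 mm above the foot of) the second, identical beaker, which stands alone, upright and loose on the table, left or right of the box; z points to its mouth. When the other is fully nested in it, its foot rests on this one's inner floor: it sits 34 mm higher and its rim stands 34 mm above this rim
- paddle_mid (a point): half-way up the wooden paddle (55 g) standing blade down in a rack pocket. 170 mm long: flat blade 60 mm wide (y), 8 mm thick (x), 80 mm long at the bottom, then a straight handle 24 mm wide (y), 14 mm thick (x) from 7 mm below to 85 mm above this point. 85 mm above the blade's square end; z points to the handle's top. Can be pinched from above across the handle's thickness (x)
- paddle_tip (a point): centre of the square lower end of the paddle's blade, same axes as paddle_mid
- paddle: the paddle, origin at the same point as paddle_tip
- rack: fixed dark wooden block, 70 mm (x) by 170 mm (y), 50 mm high, origin at the centre of its underside, z up, turned by up to 0.4 rad, left or right of the box. Two pockets open at the top, 14 mm (x) by 66 mm (y), 40 mm deep, centred 42 mm either side along y: one holds the paddle, the other the spoon; which is which varies
- spoon_mid (a point): bystander: wooden spoon, 130 mm long, standing in the rack beside the paddle: round flat bowl 58 mm across at the bottom, round handle 14 mm thick. This point is 65 mm above its lower end
- oil: bystander: amber bottle with white cap, 52 mm across, 130 mm high; origin at its foot
- bowl: bystander: turned wooden bowl, 120 mm across, 50 mm high; origin at its foot
- mug: bystander: wooden mug with handle, 76 mm across, 80 mm high; origin at its foot
- cork_block: bystander: cork sanding block 100 x 55 x 30 mm; origin at the centre of its underside
- spreader: bystander: wooden spatula 170 mm long lying flat on the table
- blank: bystander: wood blank 120 x 45 x 20 mm lying on the table; origin at the centre of its underside

How it is judged:
By the outcome, as a careful person would: the job done as asked, in the order asked, and still so for the second after the job is handed in, while the arm keeps its last pose, push and grip.
It also fails if it takes over 56 s, if anything falls off the work surface, if the arm or the gripper's body presses on something with over 40 N, if the wrist force passes 120 N, or if a joint passes its speed limit or range.

## Working session

There is one attempt and no reset: what is moved stays moved. The work goes in short steps, Python scripts to look and compute and a tool call to move; the robot and the scene stay as the last step left them, time stands still between calls to the robot, and variables do not carry over. Pictures are saved under pics/ and viewed, about 8 in all and at most 12, crops included, and the job is handed in when it is done.

Besides the shell and the picture viewer there is one more tool, called after ">>>" as name(argument=value, ...) on one line, values as JSON. move_arm: Moves the arm, as the interface text tells. Its arguments: {"type":"object","properties":{"moves":{"type":"array","items":{"type":"object","properties":{"gripper":{"type":"number"},"xyz":{"type":"array","items":{"type":"number"}},"angular":{"type":"array","items":{"type":"number"}}}}}},"required":["moves"]}

```bash
mkdir -p pics; ls; python3 - <<'E'
from bench import arm
import cv2,numpy as np
np.set_printoptions(precision=4,suppress=True)
print(arm.read_state(), arm.grasp_offset)
for n in("scene","top","wrist"):
    c=arm.get_calibration(n); im,d=arm.get_image(n)
    cv2.imwrite(f"pics/{n}0.png",im); np.save(f"pics/{n}0.npy",d)
    print(n,c['camera_matrix'],c['R'],c['t'], (d>0).mean())
E
```

```text
pics
{'clock': 0.0, 'joints': array([ 1.3646,  0.3855,  0.0066, -0.0005, -1.194 , -0.2586]), 'joint_vel': array([-0.0001,  0.0005, -0.0007, -0.0025,  0.0003, -0.001 ]), 'joint_efforts': array([ -0.0004, -39.2281,  18.84  ,   4.1858,  -0.0046,   0.    ]), 'position': array([279.857 , 558.1739, 230.2327]), 'ee_rot': array([ 0.9731, -0.2304, -0.0002,  0.0011]), 'contact_force': array([0.8718, 0.2094, 0.2208]), 'wrist_torque': array([0.0097, 0.0246, 0.0314]), 'gripper_width': 85.41051594473372} 18.700000000000003
scene [[476.429    0.     323.0667]
 [  0.     476.429  235.4467]
 [  0.       0.       1.    ]] [[ 0.7397  0.6727 -0.0177]
 [ 0.3829 -0.4425 -0.8109]
 [-0.5533  0.5931 -0.5849]] [-434.2513 -168.2392 1256.7562] 0.9925813802083333
top [[578.5825   0.     321.6364]
 [  0.     578.5825 234.9525]
 [  0.       0.       1.    ]] [[ 0.024  -0.9995  0.0226]
 [-0.9804 -0.0279 -0.1949]
 [ 0.1954 -0.0175 -0.9806]] [ -34.6613  615.6443 1301.7619] 0.9958561197916667
wrist [[371.6483   0.     321.8517]
 [  0.     371.6483 239.9868]
 [  0.       0.       1.    ]] [[-0.4486 -0.8937  0.0026]
 [-0.8497  0.4274  0.3088]
 [-0.2771  0.1363 -0.9511]] [624.6432 -40.4167 381.0447] 0.9961360677083333
```

View pics/top0.png

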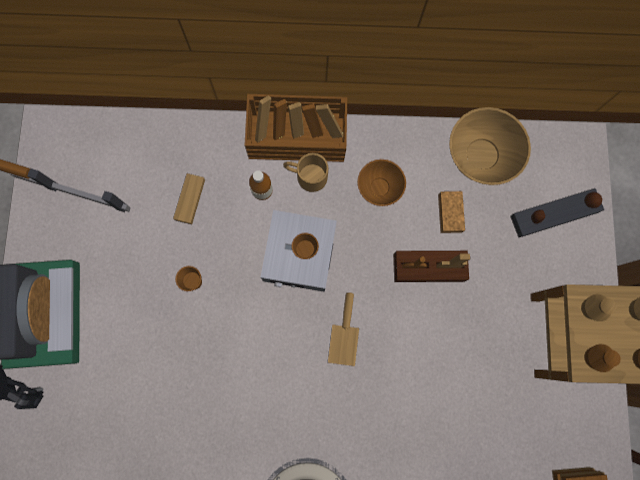

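View pics/scene0.png

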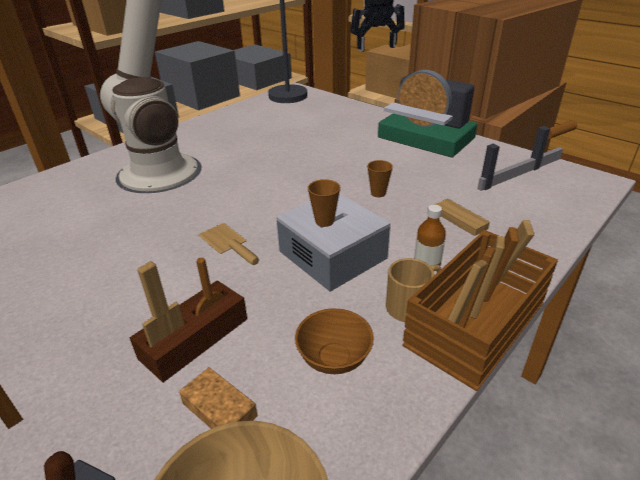

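Top view: the beaker over the slot is at (305,245), the base beaker at (188,278), and the rack at (432,265). The paddle is in the rack's right pocket (~455,260) and the spoon in the left (~418,262). The scene view agrees: the paddle is the flat piece at (155,300).

```bash
cat > h.py <<'E'
import numpy as np, cv2
from bench import arm
np.set_printoptions(precision=2,suppress=True)
def cloud(n,d,c=None):
    c=c or arm.get_calibration(n); K=c['camera_matrix']; v,u=np.mgrid[:480,:640].astype(float)
    x=(u-K[0,2])/K[0,0]; y=(v-K[1,2])/K[1,1]
    if n=="wrist":
        r=np.hypot(x,y); s=np.tan(np.minimum(r,1.4))/np.maximum(r,1e-9); x,y=x*s,y*s
    P=np.dstack([x*d,y*d,d])
    return (P-c['t'])@c['R']
def circ(p):
    A=np.c_[2*p,np.ones(len(p))]; s=np.linalg.lstsq(A,(p**2).sum(1),rcond=None)[0]
    return s[:2],np.sqrt(s[2]+s[:2]@s[:2])
def rect(p):
    return cv2.minAreaRect(p.astype(np.float32))
E
python3 - <<'E'
from h import *
for n in("top","scene"):
    im=cv2.imread(f"pics/{n}0.png"); d=np.load(f"pics/{n}0.npy"); P=cloud(n,d); ok=d>0
    b,g,r=[im[...,i].astype(int) for i in range(3)]
    z=P[...,2]
    rois={"top":dict(bk=(285,225,330,265),bs=(170,260,208,298),rack=(388,240,478,290),box=(255,205,345,298)),
          "scene":dict(bk=(300,172,348,230),bs=(360,155,398,200),rack=(125,255,255,380),box=(270,180,395,290))}[n]
    for k,(x0,y0,x1,y1) in rois.items():
        m=np.zeros_like(ok); m[y0:y1,x0:x1]=1; m&=ok
        q=P[m]; brown=((r-b)[m]>35)
        print(n,k)
        if k in("bk","bs"):
            q=q[brown]; zt=np.percentile(q[:,2],99); t=q[q[:,2]>zt-4]
            print(' top z',zt,'pts',len(t),'circ',*circ(t[:,:2]), 'minEncl',cv2.minEnclosingCircle(t[:,:2].astype(np.float32)),'zmin',np.percentile(q[:,2],1))
        elif k=="box":
            t=q[(abs(q[:,2]-85)<5)&((r-b)[m]<20)]; print(' z',np.median(t[:,2]),rect(t[:,:2]),len(t))
        else:
            t=q[(abs(q[:,2]-50)<5)]; print(' z',np.median(t[:,2]),rect(t[:,:2]),len(t))
            h=q[q[:,2]>62]; print(np.histogram(h[:,2],bins=range(60,200,10)))
            for zl,zh in((60,95),(95,125),(125,200)):
                s=q[(q[:,2]>zl)&(q[:,2]<zh)]
                print(zl,len(s),s.mean(0) if len(s) else'', s.min(0) if len(s) else '', s.max(0) if len(s) else '')
E
```

```text
top bk
 top z 163.64755190819739 pts 54 circ [572.18  19.62] 27.422199321300415 minEncl ((571.5660400390625, 19.403152465820312), 28.82015609741211) zmin 113.04881937258948
top bs
 top z 78.36030278154513 pts 57 circ [504.68 284.09] 27.38994013715623 minEncl ((504.6128234863281, 284.602294921875), 29.00452995300293) zmin 24.255249234617576
top rack
 z 49.92024036173462 ((555.226806640625, -281.544677734375), (70.22278594970703, 171.4875030517578), 1.7636998891830444) 1551
(array([38, 23, 36, 29, 19, 21, 18, 37, 23, 11, 17, 41, 37]), array([ 60,  70,  80,  90, 100, 110, 120, 130, 140, 150, 160, 170, 180,
       190]))
60 133 [ 553.4  -286.     76.34] [ 546.85 -351.34   60.14] [ 581.22 -222.05   94.82]
95 55 [ 551.71 -290.82  109.78] [ 546.51 -349.     95.64] [ 561.04 -233.06  123.36]
125 177 [ 553.82 -301.69  159.51] [ 547.29 -334.39  125.51] [ 562.34 -233.19  186.44]
top box
 z 84.99986895683612 ((580.174560546875, 34.66363525390625), (149.79432678222656, 161.1077117919922), 81.84170532226562) 3627
scene bk
 top z 160.18587959011438 pts 168 circ [574.55  20.57] 27.850699056181092 min
[... 258 characters left out ...]
562
scene rack
 z 49.324141972864254 ((556.0430908203125, -279.4707946777344), (74.48448181152344, 171.22512817382812), 1.6056331396102905) 2746
(array([223, 237, 291, 147, 138, 148, 144, 175, 111, 108, 110, 187,  10]), array([ 60,  70,  80,  90, 100, 110, 120, 130, 140, 150, 160, 170, 180,
       190]))
60 884 [ 559.51 -305.67   76.7 ] [ 549.61 -352.27   60.03] [ 564.89 -220.32   94.95]
95 431 [ 561.   -297.06  110.09] [ 551.19 -334.43   95.16] [ 565.01 -231.59  124.96]
125 772 [ 560.85 -312.89  153.41] [ 549.23 -334.66  125.04] [ 565.46 -232.43  180.48]
scene box
 z 84.56929844867702 ((580.8248291015625, 35.982940673828125), (153.48707580566406, 163.07626342773438), 81.80912780761719) 3186
```

```bash
python3 - <<'E'
import cv2,numpy as np
t=cv2.imread("pics/top0.png"); s=cv2.imread("pics/scene0.png")
a=cv2.resize(t[235:295,385:485],(800,480),interpolation=cv2.INTER_CUBIC)[:300*2,:]
b=cv2.resize(s[250:385,120:260],(420,405),interpolation=cv2.INTER_CUBIC)
c=cv2.resize(t[205:300,250:350],(380,361),interpolation=cv2.INTER_CUBIC)
a=cv2.resize(a,(400,240))
o=np.zeros((600,800,3),np.uint8); o[:361,:380]=c; o[361:600,:400]=a[:239]; o[:405,380:800]=b
cv2.imwrite("pics/crop.png",o)
E
```

```text
(no output)
```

View pics/crop.png

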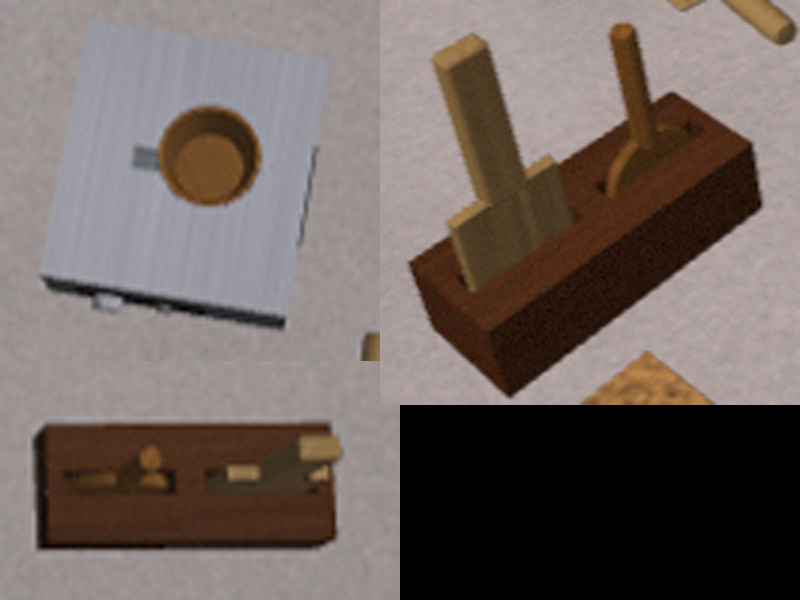

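The crop shows the slot running to the left from under the beaker, along box y. The paddle stands with its handle towards the rack's outer end (-y pocket). The two views agree to about 2 mm:

| Item | Position |
|---|---|
| Beaker | ≈ (573, 20), rim at 160 |
| Base beaker | ≈ (505, 285), rim at 75–78 |
| Box | (580, 35), yaw −8.2° |
| Rack | (555, −281), yaw 1.7° |

Next I'll move to above the beaker.

```bash
cat >> h.py <<'E'
from scipy.spatial.transform import Rotation as Ro
def go(xyz,yaw=None):
    "tool-frame shift (cm) and turn from measured pose; yaw = deg of tool x, tool down"
    s=arm.read_state(); R=Ro.from_quat(s['ee_rot']); p=np.array(s['position'])
    T=R if yaw is None else Ro.from_euler('z',yaw,degrees=True)*Ro.from_euler('x',180,degrees=True)
    print('t %.2f'%s['clock'],'pos',p,'F',s['contact_force'],'w %.1f'%s['gripper_width'],'-> xyz cm',np.round(R.inv().apply(np.array(xyz)-p)/10,2),'ang',np.round((R.inv()*T).as_rotvec(),3), 'yaw',Ro.as_euler(R*Ro.from_euler('x',-180,degrees=True),'zyx',degrees=True))
E
python3 -c "
from h import *
go([573,20,231],-26.6)
go([573,20,130],-26.6)
c=arm.get_calibration('wrist');s=arm.read_state();C=-c['R'].T@c['t'];R=Ro.from_quat(s['ee_rot'])
print(R.inv().apply(C-s['position']),R.inv().apply(c['R'][2]))"
```

```text
t 0.15 pos [279.93 558.31 230.47] F [-0.07  0.17  0.37] w 85.1 -> xyz cm [50.33 34.98  0.01] ang [ 0. -0. -0.] yaw [-26.64   0.04  -0.09]
t 0.15 pos [279.93 558.31 230.47] F [-0.07  0.17  0.37] w 85.1 -> xyz cm [50.33 34.96 10.11] ang [ 0. -0. -0.] yaw [-26.64   0.04  -0.09]
[  79.52   -0.84 -142.95] [-0.31  0.    0.95]
```

>>> move_arm(moves=[{"gripper":1,"xyz":[5,3.5,0],"angular":[0,0,0]},{"gripper":1,"xyz":[10,7,0],"angular":[0,0,0]},{"gripper":1,"xyz":[15,10.4,0],"angular":[0,0,0]},{"gripper":1,"xyz":[20,13.9,0],"angular":[0,0,0]},{"gripper":1,"xyz":[25,17.4,0],"angular":[0,0,0]},{"gripper":1,"xyz":[30,20.9,0],"angular":[0,0,0]},{"gripper":1,"xyz":[35,24.4,0],"angular":[0,0,0]},{"gripper":1,"xyz":[40,27.8,0],"angular":[0,0,0]},{"gripper":1,"xyz":[45,31.3,0],"angular":[0,0,0]},{"gripper":1,"xyz":[48,33.3,0],"angular":[0,0,0]}])

```text
clock: 1.4
position: [560.5, 43.3, 230.9]
ee_rot: [0.973, -0.231, -0.0, 0.0]
contact_force: [0.3, 0.1, -0.7]
gripper_width: 85.8
```

>>> move_arm(moves=[{"gripper":1,"xyz":[1.5,1,0],"angular":[0,0,0]},{"gripper":1,"xyz":[2.3,1.7,0],"angular":[0,0,0]},{"gripper":1,"xyz":[2.3,1.7,0],"angular":[0,0,0]},{"gripper":1,"xyz":[2.3,1.7,0],"angular":[0,0,0]}])

```text
clock: 1.9
position: [572.5, 21.3, 231.4]
ee_rot: [0.973, -0.23, -0.0, -0.0]
contact_force: [0.1, 0.1, -0.1]
gripper_width: 85.4
```

```bash
python3 - <<'E'
from h import *
im,d=arm.get_image("wrist"); cv2.imwrite("pics/w1.png",im); np.save("pics/w1.npy",d)
P=cloud("wrist",d); z=P[...,2]; b,g,r=[im[...,i].astype(int) for i in range(3)]
m=(abs(P[...,0]-573)<45)&(abs(P[...,1]-20)<45)&(r-b>30)&(z>150)&(z<172)&(d>0)
q=P[m]; zt=np.percentile(q[:,2],98); t=q[q[:,2]>zt-4]
print(zt,len(t),circ(t[:,:2]),cv2.minEnclosingCircle(t[:,:2].astype(np.float32)))
go([573,20,130],-26.6)
E
```

```text
161.45732349127016 1529 (array([574.46,  20.02]), np.float64(27.467709366050546)) ((574.4805908203125, 20.391733169555664), 29.753896713256836)
t 1.95 pos [572.53  21.34 231.47] F [-0.22 -0.08 -0.09] w 85.4 -> xyz cm [ 0.1   0.1  10.15] ang [-0. -0.  0.] yaw [-26.55  -0.01   0.01]
```

View pics/w1.png

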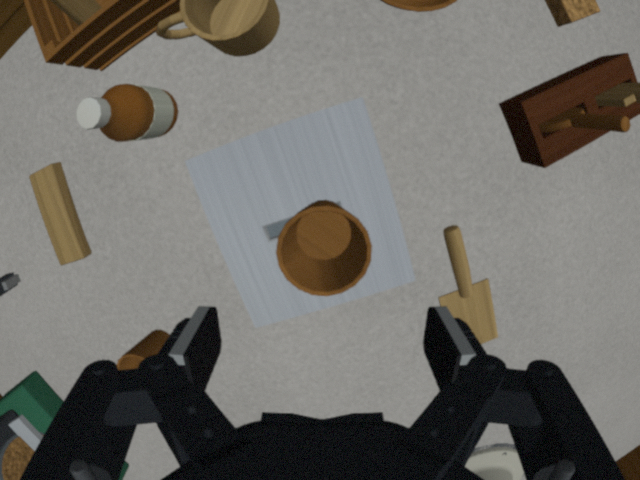

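The wrist view shows the beaker at (324,250), midway between the finger tips at (205,335) and (445,335). Wrist depth gives its centre at (574.4, 20.0) with the rim at 161, which agrees with the other views. I'll descend and grip.

>>> move_arm(moves=[{"gripper":1,"xyz":[0.18,0.03,3],"angular":[0,0,0]},{"gripper":1,"xyz":[0.18,0.03,6],"angular":[0,0,0]},{"gripper":1,"xyz":[0.18,0.03,8.5],"angular":[0,0,0]},{"gripper":1,"xyz":[0.18,0.03,10.1],"angular":[0,0,0]},{"gripper":1,"xyz":[0.18,0.03,10.1],"angular":[0,0,0]},{"gripper":-1,"xyz":[0.18,0.03,10.1],"angular":[0,0,0]},{"gripper":-1,"xyz":[0.18,0.03,10.1],"angular":[0,0,0]},{"gripper":-1,"xyz":[0.18,0.03,10.1],"angular":[0,0,0]},{"gripper":-1,"xyz":[0.18,0.03,10.1],"angular":[0,0,0]},{"gripper":-1,"xyz":[0.18,0.03,10.1],"angular":[0,0,0]}])

```text
clock: 3.2
position: [575.5, 19.4, 132.1]
ee_rot: [0.973, -0.23, 0.002, -0.001]
contact_force: [-0.5, 0.6, 5.9]
gripper_width: 55.9
```

>>> move_arm(moves=[{"gripper":-1,"xyz":[0,0,0],"angular":[0,0,0]},{"gripper":-1,"xyz":[0,0,-1],"angular":[0,0,0]},{"gripper":-1,"xyz":[0,0,-3],"angular":[0,0,0]},{"gripper":-1,"xyz":[0,0,-5],"angular":[0,0,0]},{"gripper":-1,"xyz":[0,0,-6],"angular":[0,0,0]},{"gripper":-1,"xyz":[0,0,-6],"angular":[0,0,0]}])

```text
clock: 3.95
position: [574.5, 19.4, 190.8]
ee_rot: [0.973, -0.23, 0.0, -0.0]
contact_force: [-0.1, 0.2, -0.8]
gripper_width: 56.0
```

```bash
python3 - <<'E'
from h import *
im,d=arm.get_image("wrist"); cv2.imwrite("pics/w2.png",im); np.save("pics/w2.npy",d)
P=cloud("wrist",d); z=P[...,2]; b,g,r=[im[...,i].astype(int) for i in range(3)]
m=(abs(P[...,0]-573)<45)&(abs(P[...,1]-20)<45)&(r-b>30)&(z>195)&(d>0)
q=P[m]; zt=np.percentile(q[:,2],98); t=q[q[:,2]>zt-4]
print(zt,len(t),circ(t[:,:2]),cv2.minEnclosingCircle(t[:,:2].astype(np.float32)))
# scene check of tilt
i2,d2=arm.get_image("scene"); cv2.imwrite("pics/s2.png",i2); P2=cloud("scene",d2)
b,g,r=[i2[...,i].astype(int) for i in range(3)]
m=(abs(P2[...,0]-573)<45)&(abs(P2[...,1]-20)<45)&(r-b>30)&(P2[...,2]>105)&(d2>0); q=P2[m]
for zl in range(130,230,10):
    s=q[abs(q[:,2]-zl)<5]
    if len(s)>8: print(zl,len(s),s.min(0),s.max(0))
go([505,285,190],-26.6)
E
```

```text
218.9822136858017 4247 (array([573.96,  20.19]), np.float64(27.4971514174506)) ((569.527587890625, 12.07703971862793), 38.42145538330078)
150 79 [562.32   1.   145.17] [592.87  22.97 154.88]
160 91 [559.75  -0.49 155.14] [594.52  24.56 164.94]
170 96 [559.08  -2.2  165.01] [595.94  26.02 174.93]
180 112 [558.58  -4.28 175.13] [597.49  27.64 184.9 ]
190 133 [548.87  -8.68 185.09] [598.97  44.17 194.94]
200 238 [547.34  -6.64 195.01] [601.17  47.47 204.8 ]
210 289 [545.17 -10.2  205.  ] [602.4   50.23 214.91]
220 131 [541.87  -9.74 215.01] [602.83  51.86 220.13]
t 4.05 pos [573.76  19.22 189.5 ] F [-0.06  0.67 -0.84] w 56.1 -> xyz cm [-18.07 -20.67  -0.04] ang [ 0.  0. -0.] yaw [-26.65   0.09  -0.  ]
```

The beaker is held upright: width 56, rim at 219–220 with TCP z at 190, and about 0.7 N of weight. Now I'll carry it over to the base beaker.

>>> move_arm(moves=[{"gripper":-1,"xyz":[-2,-2.3,0],"angular":[0,0,0]},{"gripper":-1,"xyz":[-5,-5.7,0],"angular":[0,0,0]},{"gripper":-1,"xyz":[-8,-9.1,0],"angular":[0,0,0]},{"gripper":-1,"xyz":[-11,-12.6,0],"angular":[0,0,0]},{"gripper":-1,"xyz":[-14,-16,0],"angular":[0,0,0]},{"gripper":-1,"xyz":[-16.5,-18.9,0],"angular":[0,0,0]},{"gripper":-1,"xyz":[-17.8,-20.4,0],"angular":[0,0,0]},{"gripper":-1,"xyz":[-18.1,-20.7,0],"angular":[0,0,0]},{"gripper":-1,"xyz":[-18.1,-20.7,0],"angular":[0,0,0]},{"gripper":-1,"xyz":[-18.1,-20.7,0],"angular":[0,0,0]}])

```text
clock: 5.3
position: [505.6, 284.3, 190.3]
ee_rot: [0.973, -0.231, -0.0, 0.0]
contact_force: [0.6, 0.3, -0.6]
gripper_width: 55.8
```

```bash
python3 - <<'E'
from h import *
for n in("scene","wrist"):
    im,d=arm.get_image(n); cv2.imwrite(f"pics/{n}3.png",im); P=cloud(n,d); b,g,r=[im[...,i].astype(int) for i in range(3)]
    near=(np.hypot(P[...,0]-505,P[...,1]-285)<45)&(r-b>30)&(d>0)
    for lo,hi in((60,85),(180,230)):
        q=P[near&(P[...,2]>lo)&(P[...,2]<hi)]
        if len(q)<20: continue
        zt=np.percentile(q[:,2],98); t=q[q[:,2]>zt-4]
        print(n,zt,len(t),circ(t[:,:2]),cv2.minEnclosingCircle(t[:,:2].astype(np.float32)))
go([505,285,79],-26.6)
E
```

```text
scene 75.73520625463307 103 (array([506.9 , 286.11]), np.float64(27.6864370666168)) ((507.7386169433594, 287.04290771484375), 30.918004989624023)
scene 218.43568132466515 108 (array([507.81, 287.85]), np.float64(27.83554038457458)) ((512.3931884765625, 290.44366455078125), 35.71098327636719)
wrist 76.5548722818513 791 (array([506.46, 285.56]), np.float64(27.52144538326113)) ((506.2142333984375, 285.8038024902344), 29.498018264770508)
wrist 219.29790174837854 4300 (array([505.62, 285.39]), np.float64(27.490846142990403)) ((504.9341735839844, 285.4686279296875), 30.168420791625977)
t 5.40 pos [505.6  284.5  190.39] F [-0.06  0.7   0.2 ] w 55.7 -> xyz cm [-0.08 -0.02 11.14] ang [ 0.  0. -0.] yaw [-26.71   0.    -0.  ]
```

View pics/scene3.png

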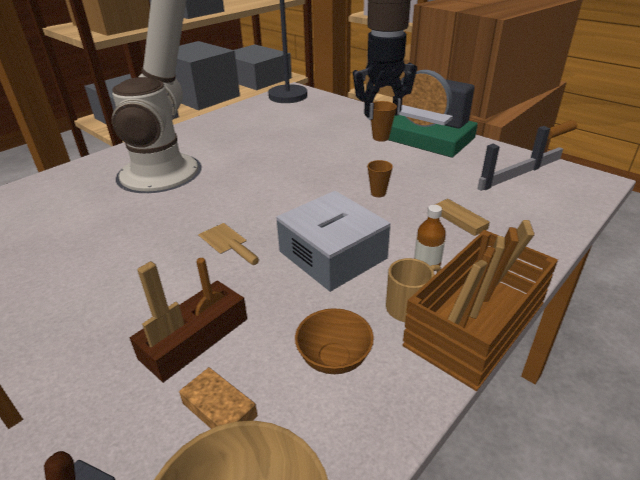

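The held beaker is upright at (382,120), directly over the base beaker at (379,178). They are coaxial to within ~1 mm, and the slot is now uncovered. I'll lower it.

>>> move_arm(moves=[{"gripper":-1,"xyz":[0.03,-0.02,2.5],"angular":[0,0,0]},{"gripper":-1,"xyz":[0.03,-0.02,5],"angular":[0,0,0]},{"gripper":-1,"xyz":[0.03,-0.02,7],"angular":[0,0,0]},{"gripper":-1,"xyz":[0.03,-0.02,8.5],"angular":[0,0,0]},{"gripper":-1,"xyz":[0.03,-0.02,9.5],"angular":[0,0,0]},{"gripper":-1,"xyz":[0.03,-0.02,10.2],"angular":[0,0,0]},{"gripper":-1,"xyz":[0.03,-0.02,10.6],"angular":[0,0,0]},{"gripper":-1,"xyz":[0.03,-0.02,10.8],"angular":[0,0,0]},{"gripper":-1,"xyz":[0.03,-0.02,10.8],"angular":[0,0,0]}])

```text
clock: 6.52
position: [505.8, 285.6, 82.5]
ee_rot: [0.973, -0.23, 0.0, -0.0]
contact_force: [-0.1, -0.1, -0.9]
gripper_width: 56.0
```

>>> move_arm(moves=[{"gripper":-1,"xyz":[0,0,0.05],"angular":[0,0,0]},{"gripper":-1,"xyz":[0,0,0.1],"angular":[0,0,0]},{"gripper":-1,"xyz":[0,0,0.1],"angular":[0,0,0]}])

```text
clock: 6.9
position: [505.8, 285.6, 81.5]
ee_rot: [0.973, -0.23, 0.0, -0.0]
contact_force: [0.3, 0.6, -0.3]
gripper_width: 55.9
```

>>> move_arm(moves=[{"gripper":-1,"xyz":[0,0,0.05],"angular":[0,0,0]},{"gripper":-1,"xyz":[0,0,0.1],"angular":[0,0,0]},{"gripper":-1,"xyz":[0,0,0.1],"angular":[0,0,0]}])

```text
clock: 7.28
position: [506.2, 285.6, 81.2]
ee_rot: [0.973, -0.23, 0.001, -0.0]
contact_force: [-0.5, -1.1, 5.5]
gripper_width: 56.3
```

```bash
python3 - <<'E'
from h import *
for n in("wrist",):
    im,d=arm.get_image(n); P=cloud(n,d); b,g,r=[im[...,i].astype(int) for i in range(3)]
    q=P[(np.hypot(P[...,0]-505,P[...,1]-285)<40)&(r-b>30)&(d>0)&(P[...,2]>90)]
    print(n,np.percentile(q[:,2],98))
go([505,285,79],-26.6)
E
```

```text
wrist 110.29163454067987
t 7.33 pos [506.18 285.6   81.23] F [ 0.   -1.01  5.36] w 56.1 -> xyz cm [-0.08  0.11  0.22] ang [-0. -0. -0.] yaw [-26.61  -0.07   0.02]
```

Contact at the expected height: 5.5 N, rim at about 110 against 109 expected. I'll release, rise and check.

>>> move_arm(moves=[{"gripper":1,"xyz":[0,0,-0.05],"angular":[0,0,0]},{"gripper":1,"xyz":[0,0,-0.05],"angular":[0,0,0]},{"gripper":1,"xyz":[0,0,-0.05],"angular":[0,0,0]},{"gripper":1,"xyz":[0,0,-0.05],"angular":[0,0,0]},{"gripper":1,"xyz":[0,0,-0.05],"angular":[0,0,0]},{"gripper":1,"xyz":[0,0,-2],"angular":[0,0,0]},{"gripper":1,"xyz":[0,0,-5],"angular":[0,0,0]},{"gripper":1,"xyz":[0,0,-9],"angular":[0,0,0]},{"gripper":1,"xyz":[0,0,-13],"angular":[0,0,0]},{"gripper":1,"xyz":[0,0,-15],"angular":[0,0,0]}])

```text
clock: 8.57
position: [506.3, 286.0, 233.1]
ee_rot: [0.973, -0.23, 0.001, -0.002]
contact_force: [0.5, -0.3, -0.3]
gripper_width: 85.4
```

```bash
python3 - <<'E'
from h import *
for n in("scene","wrist","top"):
    im,d=arm.get_image(n); cv2.imwrite(f"pics/{n}4.png",im); np.save(f"pics/{n}4.npy",d); P=cloud(n,d); b,g,r=[im[...,i].astype(int) for i in range(3)]
    q=P[(np.hypot(P[...,0]-506,P[...,1]-286)<40)&(r-b>30)&(d>0)&(P[...,2]>5)&(P[...,2]<130)]
    if len(q)<20: continue
    zt=np.percentile(q[:,2],98); t=q[q[:,2]>zt-4]; print(n,zt,len(t),circ(t[:,:2]))
    # slot: dark on box top
    if n!="wrist":
        m=(np.hypot(P[...,0]-580,P[...,1]-35)<60)&(d>0)&(P[...,2]<80)
        print(m.sum())
go([575,-100,300],-88.3)
E
```

```text
scene 109.15898030983325 106 (array([505.81, 286.14]), np.float64(28.156508170697684))
38
wrist 108.06463843064329 1077 (array([504.9 , 285.52]), np.float64(27.518760201836564))
top 112.20869451033965 37 (array([504.33, 284.92]), np.float64(27.624763178198183))
199
t 8.72 pos [505.84 285.77 231.08] F [-0.1   0.01 -0.87] w 85.5 -> xyz cm [23.48 31.37 -6.95] ang [-0.    0.    1.08] yaw [-26.64  -0.08   0.11]
```

The beaker is nested: rim at 108–112 in three views, against 109 expected. Next I'll go above the slot with the paddle yaw to measure it with the wrist camera.

>>> move_arm(moves=[{"gripper":1,"xyz":[1.8,1.9,-1],"angular":[0,0,0.1]},{"gripper":1,"xyz":[4.3,4.6,-2],"angular":[0,0,0.27]},{"gripper":1,"xyz":[7,7.5,-3.5],"angular":[0,0,0.44]},{"gripper":1,"xyz":[9.7,10.4,-5],"angular":[0,0,0.61]},{"gripper":1,"xyz":[12.4,13.3,-6],"angular":[0,0,0.78]},{"gripper":1,"xyz":[15,16.1,-6.9],"angular":[0,0,0.95]},{"gripper":1,"xyz":[17,18.2,-6.9],"angular":[0,0,1.12]},{"gripper":1,"xyz":[17.9,19.1,-6.9],"angular":[0,0,1.25]},{"gripper":1,"xyz":[17.9,19.1,-6.9],"angular":[0,0,1.25]},{"gripper":1,"xyz":[17.9,19.1,-6.9],"angular":[0,0,1.25]}])

```text
clock: 9.98
position: [579.7, 34.9, 298.2]
ee_rot: [-0.655, 0.755, 0.0, -0.001]
contact_force: [-0.8, -0.2, 0.5]
gripper_width: 85.2
```

```bash
cat >> h.py <<'E'
def ray(n,uv,c,zp):
    "undistort pixel(s) and hit plane z=zp"
    K=c['camera_matrix']; uv=np.atleast_2d(np.asarray(uv,float)); x=(uv-[K[0,2],K[1,2]])/[K[0,0],K[1,1]]
    if n=="wrist":
        r=np.linalg.norm(x,axis=1,keepdims=True); x=x*np.tan(r)/np.maximum(r,1e-9)
    D=np.c_[x,np.ones(len(x))]@c['R']; C=-c['R'].T@c['t']
    return C+D*((zp-C[2])/D[:,2])[:,None]
def pix(n,X,c):
    K=c['camera_matrix']; q=np.atleast_2d(X)@c['R'].T+c['t']; x=q[:,:2]/q[:,2:]
    if n=="wrist":
        r=np.linalg.norm(x,axis=1,keepdims=True); x=x*np.arctan(r)/np.maximum(r,1e-9)
    return x*[K[0,0],K[1,1]]+[K[0,2],K[1,2]]
E
python3 - <<'E'
from h import *
c=arm.get_calibration("wrist"); im,d=arm.get_image("wrist"); cv2.imwrite("pics/w5.png",im); np.save("pics/w5.npy",d)
np.savez("pics/w5c.npz",**c)
P=cloud("wrist",d,c); z=P[...,2]
m=(np.hypot(P[...,0]-580,P[...,1]-35)<110)&(abs(z-85)<5)&(d>0)
print('box',np.median(z[m]),rect(P[m][:,:2]))
u,v=pix("wrist",[580,35,85],c)[0]; print(u,v)
go([580,35,300],-98.2)
u,v=int(u),int(v); cv2.imwrite("pics/w5crop.png",cv2.resize(im[v-75:v+75,u-100:u+100],(800,600),interpolation=cv2.INTER_CUBIC)); print(u-100,v-75)
E
```

```text
box 85.28695589244964 ((580.7824096679688, 34.95079040527344), (150.67440795898438, 161.05108642578125), 81.84710693359375)
321.6624240032707 204.43065180413186
t 10.03 pos [579.78  35.07 298.53] F [-1.04  0.02  0.59] w 85.1 -> xyz cm [ 0.   -0.02 -0.15] ang [ 0. -0.  0.] yaw [-98.13   0.07  -0.01]
221 129
```

View pics/w5crop.png

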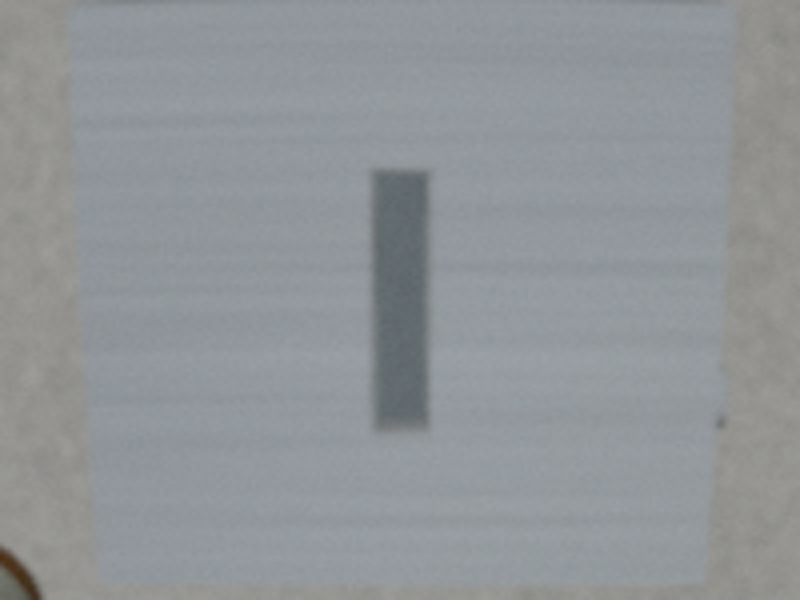

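The wrist crop shows the slot as a dark upright rectangle, from (372,170) to (430,430) in the crop and parallel to the tool x axis. I'll measure it by mask and rays onto z = 85, from the wrist, top and scene views.

```bash
cat >> h.py <<'E'
def slot(n,im,c):
    g=cv2.cvtColor(im,cv2.COLOR_BGR2GRAY); u,v=pix(n,[580.5,35,85],c)[0]
    c4=np.array([[580.5,35,85]])+np.array([[a*55,b*55,0] for a in(-1,1) for b in(-1,1)])
    m=np.zeros_like(g); cv2.fillConvexPoly(m,cv2.convexHull(np.round(pix(n,c4,c)).astype(np.int32)),255)
    med=np.median(g[m>0]); dk=((g<0.85*med)&(m>0)).astype(np.uint8)
    k,l,st,_=cv2.connectedComponentsWithStats(dk); i=1+np.argmax(st[1:,4])
    vv,uu=np.nonzero(l==i); r=rect(ray(n,np.c_[uu,vv],c,85.)[:,:2]); print(n,'slot',r,len(uu),'mean',ray(n,np.c_[uu,vv],c,85.).mean(0)); return r
E
python3 - <<'E'
from h import *
slot("wrist",cv2.imread("pics/w5.png"),dict(np.load("pics/w5c.npz")))
for n in("top","scene"): slot(n,cv2.imread(f"pics/{n}4.png"),arm.get_calibration(n))
go([556.5,-323,300],-88.3)
E
```

```text
wrist slot ((581.1891479492188, 34.50081253051758), (65.45545196533203, 12.979594230651855), 82.04753112792969) 886 mean [580.89  33.81  85.  ]
top slot ((579.5841674804688, 34.30256652832031), (65.52290344238281, 14.086180686950684), 81.59539031982422) 168 mean [579.48  34.15  85.  ]
scene slot ((580.989990234375, 34.5308723449707), (65.84404754638672, 13.955985069274902), 82.66926574707031) 132 mean [581.07  32.11  85.  ]
t 10.03 pos [579.78  35.07 298.53] F [-1.04  0.02  0.59] w 85.1 -> xyz cm [35.78 -2.76 -0.14] ang [ 0.   -0.   -0.17] yaw [-98.13   0.07  -0.01]
```

>>> move_arm(moves=[{"gripper":1,"xyz":[3,-0.2,0],"angular":[0,0,-0.02]},{"gripper":1,"xyz":[8,-0.6,0],"angular":[0,0,-0.05]},{"gripper":1,"xyz":[13,-1,0],"angular":[0,0,-0.08]},{"gripper":1,"xyz":[18,-1.4,0],"angular":[0,0,-0.11]},{"gripper":1,"xyz":[23,-1.8,0],"angular":[0,0,-0.14]},{"gripper":1,"xyz":[28,-2.2,0],"angular":[0,0,-0.17]},{"gripper":1,"xyz":[33,-2.6,0],"angular":[0,0,-0.17]},{"gripper":1,"xyz":[35.8,-2.8,0],"angular":[0,0,-0.17]},{"gripper":1,"xyz":[35.8,-2.8,0],"angular":[0,0,-0.17]},{"gripper":1,"xyz":[35.8,-2.8,0],"angular":[0,0,-0.17]}])

```text
clock: 11.28
position: [556.6, -322.9, 299.1]
ee_rot: [0.717, -0.697, -0.0, -0.0]
contact_force: [-0.6, 0.4, -0.2]
gripper_width: 85.4
```

```bash
python3 - <<'E'
from h import *
c=arm.get_calibration("wrist"); im,d=arm.get_image("wrist"); cv2.imwrite("pics/w6.png",im); np.save("pics/w6.npy",d); np.savez("pics/w6c.npz",**c)
P=cloud("wrist",d,c); z=P[...,2]; ok=(d>0)&(abs(P[...,0]-556)<60)&(abs(P[...,1]+281)<110)
t=P[ok&(abs(z-50)<4)]; print('rack',np.median(t[:,2]),rect(t[:,:2]))
for lo,hi in((60,86),(86,96),(96,120),(120,150),(150,172),(172,190)):
    q=P[ok&(z>lo)&(z<hi)&(P[...,1]<-281)]
    if len(q)>5: print(lo,len(q),q.min(0),q.max(0),rect(q[:,:2]),np.median(q[:,2]))
go([556.5,-323,300],-88.3)
E
```

```text
rack 50.26009332356536 ((556.0836791992188, -280.9412536621094), (70.15260314941406, 171.46290588378906), 1.9417222738265991)
60 26 [ 553.75 -353.34   64.06] [ 561.84 -351.63   84.88] ((557.8589477539062, -352.67706298828125), (8.13007926940918, 1.3679578304290771), 5.218982696533203) 74.81284163123924
86 189 [ 551.57 -353.3    87.85] [ 562.1  -334.05   95.37] ((557.0227661132812, -343.7041015625), (10.527118682861328, 19.114643096923828), 1.1262136697769165) 90.08897187413471
96 71 [ 550.16 -335.18   96.29] [ 563.71 -332.15  119.99] ((556.9943237304688, -333.76513671875), (13.568154335021973, 2.639493227005005), 2.518028736114502) 109.58412339697027
120 118 [ 550.26 -335.76  120.4 ] [ 563.44 -332.76  149.77] ((556.8375244140625, -334.29046630859375), (2.9786453247070312, 13.181729316711426), 89.67900085449219) 137.80446518105595
150 110 [ 550.2  -335.42  150.09] [ 563.72 -331.82  171.82] ((556.9942016601562, -333.6663513183594), (13.520393371582031, 3.402360677719116), 1.1938880681991577) 161.5355349887073
172 566 [ 550.1  -335.4   172.49] [ 563.33 -311.98  181.82] ((556.7850341796875, -323.67181396484375), (12.763731956481934, 23.333148956298828), 1.7180911302566528) 179.97698539386982
t 11.32 pos [ 556.73 -322.55  299.34] F [-1.08 -0.8  -0.47] w 85.3 -> xyz cm [ 0.04  0.02 -0.07] ang [-0.  0. -0.] yaw [-88.4    0.     0.01]
```

View pics/w6.png

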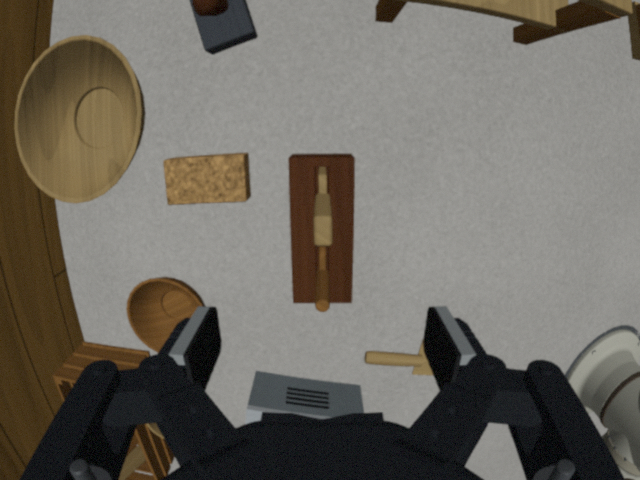

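The paddle is the pale piece, with its handle top at (322,228) midway between the fingers. It is upright at (556.8, −323.6), its top at 180 and the blade shoulder at 90, both matching the sizes given. I'll descend and grip.

>>> move_arm(moves=[{"gripper":1,"xyz":[0.1,0,4],"angular":[0,0,0]},{"gripper":1,"xyz":[0.1,0,8],"angular":[0,0,0]},{"gripper":1,"xyz":[0.1,0,12],"angular":[0,0,0]},{"gripper":1,"xyz":[0.1,0,15.5],"angular":[0,0,0]},{"gripper":1,"xyz":[0.1,0,17.2],"angular":[0,0,0]},{"gripper":1,"xyz":[0.1,0,17.4],"angular":[0,0,0]},{"gripper":0,"xyz":[0.1,0,17.4],"angular":[0,0,0]},{"gripper":-0.3,"xyz":[0.1,0,17.4],"angular":[0,0,0]},{"gripper":-1,"xyz":[0.1,0,17.4],"angular":[0,0,0]},{"gripper":-1,"xyz":[0.1,0,17.4],"angular":[0,0,0]}])

```text
clock: 12.58
position: [556.6, -325.0, 126.0]
ee_rot: [0.716, -0.698, 0.0, -0.0]
contact_force: [-1.9, -2.7, 3.2]
gripper_width: 13.7
```

>>> move_arm(moves=[{"gripper":-1,"xyz":[0,0,0],"angular":[0,0,0]},{"gripper":-1,"xyz":[0,0,0],"angular":[0,0,0]},{"gripper":-1,"xyz":[0,0,0],"angular":[0,0,0]},{"gripper":-1,"xyz":[0,0,0],"angular":[0,0,0]}])

```text
clock: 13.08
position: [556.8, -325.0, 126.0]
ee_rot: [0.716, -0.698, 0.001, -0.0]
contact_force: [-0.5, 0.2, 4.8]
gripper_width: 13.2
```

>>> move_arm(moves=[{"gripper":-1,"xyz":[0,0,-1],"angular":[0,0,0]},{"gripper":-1,"xyz":[0,0,-2.5],"angular":[0,0,0]},{"gripper":-1,"xyz":[0,0,-4.5],"angular":[0,0,0]},{"gripper":-1,"xyz":[0,0,-7],"angular":[0,0,0]},{"gripper":-1,"xyz":[0,0,-10],"angular":[0,0,0]},{"gripper":-1,"xyz":[0,0,-13],"angular":[0,0,0]},{"gripper":-1,"xyz":[0,0,-15],"angular":[0,0,0]},{"gripper":-1,"xyz":[0,0,-15],"angular":[0,0,0]}])

```text
clock: 14.08
position: [557.1, -325.1, 277.8]
ee_rot: [0.716, -0.698, 0.002, -0.001]
contact_force: [-0.0, -0.4, -1.1]
gripper_width: 13.0
```

```bash
python3 -c "
from h import *
go([581,34.5,276],-98.1)"
```

```text
t 14.07 pos [ 557.14 -325.05  277.85] F [-0.02 -0.4  -1.06] w 13.0 -> xyz cm [-35.88  -3.32   0.14] ang [-0.01 -0.    0.17] yaw [-88.5   -0.25  -0.09]
```

>>> move_arm(moves=[{"gripper":-1,"xyz":[-2,-0.2,0],"angular":[0,0,0.02]},{"gripper":-1,"xyz":[-6,-0.6,0],"angular":[0,0,0.04]},{"gripper":-1,"xyz":[-11,-1,0],"angular":[0,0,0.07]},{"gripper":-1,"xyz":[-16,-1.5,0],"angular":[0,0,0.1]},{"gripper":-1,"xyz":[-21,-2,0],"angular":[0,0,0.13]},{"gripper":-1,"xyz":[-26,-2.4,0],"angular":[0,0,0.15]},{"gripper":-1,"xyz":[-31,-2.9,0],"angular":[0,0,0.17]},{"gripper":-1,"xyz":[-34.5,-3.2,0],"angular":[0,0,0.17]},{"gripper":-1,"xyz":[-35.9,-3.3,0],"angular":[0,0,0.17]},{"gripper":-1,"xyz":[-35.9,-3.3,0],"angular":[0,0,0.17]}])

```text
clock: 15.32
position: [579.7, 35.4, 274.5]
ee_rot: [-0.655, 0.756, 0.0, -0.001]
contact_force: [-1.0, 0.0, -0.2]
gripper_width: 13.4
```

>>> move_arm(moves=[{"gripper":-1,"xyz":[0,0,0],"angular":[0,0,0]},{"gripper":-1,"xyz":[0,0,0],"angular":[0,0,0]}])

```text
clock: 15.58
position: [580.0, 33.8, 275.3]
ee_rot: [-0.654, 0.757, 0.0, -0.0]
contact_force: [-0.2, -0.1, -0.6]
gripper_width: 13.5
```

```bash
python3 - <<'E'
from h import *
for n in("wrist","scene","top"):
    c=arm.get_calibration(n); im,d=arm.get_image(n); cv2.imwrite(f"pics/{n}7.png",im); np.save(f"pics/{n}7.npy",d); np.savez(f"pics/{n}7c.npz",**c)
    P=cloud(n,d,c); z=P[...,2]; b,g,r=[im[...,i].astype(int) for i in range(3)]
    ok=(d>0)&(np.hypot(P[...,0]-581,P[...,1]-35)<50)&(z>120)&(r-b>12)
    q=P[ok]; print(n,len(q)); ex=np.array([np.cos(np.radians(-8.1)),np.sin(np.radians(-8.1))]); ey=np.array([-ex[1],ex[0]])
    L=q[:,:2]-[581.,34.5]; q=np.c_[L@ex,L@ey,q[:,2]]
    for z0 in range(130,340,15):
        s=q[abs(q[:,2]-z0)<7.5]
        if len(s)>8: print(z0,len(s),'loc x',np.percentile(s[:,0],[2,50,98]),'loc y',np.percentile(s[:,1],[2,98]))
    print('zmin',np.sort(q[:,2])[:5])
go([581,34.5,276],-98.1)
w,s=cv2.imread("pics/wrist7.png"),cv2.imread("pics/scene7.png")
cv2.imwrite("pics/c7.png",np.hstack([cv2.resize(w[120:300,230:410],(400,400)),cv2.resize(s[110:270,260:420],(400,400))]))
E
```

```text
wrist 6973
160 21 loc x [-4.06 -0.6   2.61] loc y [-29.01 -28.32]
175 44 loc x [-3.91 -0.59  2.79] loc y [-29.09 -28.55]
190 71 loc x [-4.06 -0.58  3.23] loc y [-29.37 -27.52]
205 68 loc x [-4.12 -0.57  2.98] loc y [-29.11 -28.13]
220 95 loc x [-3.98 -0.55  2.89] loc y [-29.28 -27.75]
235 618 loc x [-4.06 -0.5   3.12] loc y [-28.98 -10.64]
250 307 loc x [-6.74 -0.45  5.81] loc y [-11.39  -8.92]
265 405 loc x [-6.8  -0.43  6.06] loc y [-11.4  -9.1]
280 528 loc x [-6.99 -0.42  6.17] loc y [-11.45  -9.03]
295 697 loc x [-7.02 -0.41  6.28] loc y [-11.53  -8.83]
310 947 loc x [-7.34 -0.4   6.55] loc y [-11.47   2.23]
325 3112 loc x [-6.89 -0.3   6.61] loc y [-11.38   9.71]
zmin [160.33 160.86 161.34 161.38 161.64]
scene 2018
160 100 loc x [-2.25  2.65  4.7 ] loc y [-27.93  32.15]
175 207 loc x [-2.48  2.67  4.78] loc y [-27.75  31.04]
190 217 loc x [-2.55  2.6   4.97] loc y [-27.7   30.89]
205 218 loc x [-3.42  2.79  4.57] loc y [-28.19  30.5 ]
220 224 loc x [-3.09  2.68  4.69] loc y [-28.1   30.68]
235 225 loc x [-4.19  2.64  6.19] loc y [-28.07  29.96]
250 124 loc x [-6.95  5.1   7.47] loc y [-10.79  12.28]
265 116 loc x [-6.29  5.25  7.51] loc y [-10.59  12.12]
280 51 loc x [-8.54 -0.8  10.94] loc y [-10.84  -5.4 ]
295 41 loc x [-8.52 -1.4   3.57] loc y [-11.06  -8.05]
310 51 loc x [-10.8   -1.37   6.01] loc y [-10.91  -6.15]
325 63 loc x [-12.64   0.72  40.82] loc y [-11.22  11.56]
zmin [158.78 159.42 159.49 159.51 159.62]
top 3350
175 18 loc x [-5.89 -5.   -2.3 ] loc y [-28.51  28.12]
190 18 loc x [-5.83 -4.92 -3.33] loc y [-28.58  28.6 ]
205 20 loc x [-5.99 -4.9  -2.95] loc y [-28.43  27.06]
220 17 loc x [-5.49 -4.87 -4.08] loc y [-28.65  26.7 ]
235 43 loc x [-5.84 -3.47  2.65] loc y [-28.92  28.73]
zmin [161.2  163.92 164.87 165.12 166.15]
t 15.72 pos [580.09  34.19 275.36] F [ 0.81 -0.36 -0.34] w 13.2 -> xyz cm [-0.04 -0.09 -0.06] ang [-0.  0. -0.] yaw [-98.32  -0.     0.  ]
```

View pics/c7.png

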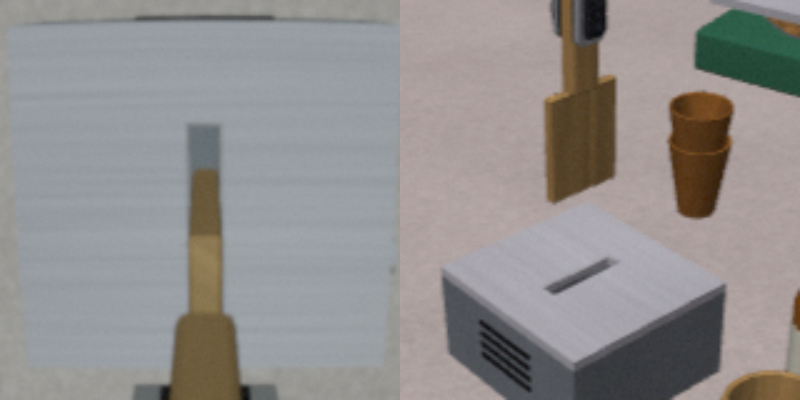

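The left panel shows the blade directly over the slot. In the right panel it hangs upright above the slot, and the beakers are nested at (700,150). The blade is vertical in all slices. Against the slot it sits at about −0.5 mm in x and +1.2 mm in y, with its tip at 159.4. I'll correct that, lower the tip to about 7 mm above the top, and re-measure.

>>> move_arm(moves=[{"gripper":-1,"xyz":[0.12,-0.05,1.5],"angular":[0,0,0]},{"gripper":-1,"xyz":[0.12,-0.05,3.5],"angular":[0,0,0]},{"gripper":-1,"xyz":[0.12,-0.05,5.5],"angular":[0,0,0]},{"gripper":-1,"xyz":[0.12,-0.05,6.4],"angular":[0,0,0]},{"gripper":-1,"xyz":[0.12,-0.05,6.7],"angular":[0,0,0]},{"gripper":-1,"xyz":[0.12,-0.05,6.7],"angular":[0,0,0]},{"gripper":-1,"xyz":[0.12,-0.05,6.7],"angular":[0,0,0]}])

```text
clock: 16.6
position: [580.9, 33.8, 209.1]
ee_rot: [-0.654, 0.756, -0.0, 0.001]
contact_force: [1.0, -0.4, 0.2]
gripper_width: 13.0
```

```bash
python3 - <<'E'
from h import *
ex=np.array([np.cos(np.radians(-8.0)),np.sin(np.radians(-8.0))]); ey=np.array([-ex[1],ex[0]])
for n in("wrist","scene","top"):
    c=arm.get_calibration(n); im,d=arm.get_image(n); cv2.imwrite(f"pics/{n}8.png",im)
    P=cloud(n,d,c); z=P[...,2]; b,g,r=[im[...,i].astype(int) for i in range(3)]
    ok=(d>0)&(np.hypot(P[...,0]-581,P[...,1]-35)<50)&(z>93)&(r-b>12)
    q=P[ok]; L=q[:,:2]-[581.,34.5]; q=np.c_[L@ex,L@ey,q[:,2]]
    for z0 in range(97,165,10):
        s=q[abs(q[:,2]-z0)<5]
        if len(s)>8: print(n,z0,len(s),'loc x',np.percentile(s[:,0],[2,50,98]),'loc y',np.percentile(s[:,1],[2,50,98]), 'slope deg %.2f'%np.degrees(np.polyfit(s[:,1],s[:,0],1)[0]))
go([581,34.5,276],-98.1)
w,s=cv2.imread("pics/wrist8.png"),cv2.imread("pics/scene8.png")
cv2.imwrite("pics/c8.png",np.hstack([cv2.resize(w[120:300,230:410],(400,400)),cv2.resize(s[150:250,290:390],(400,400))]))
E
```

```text
wrist 97 20 loc x [-2.8   0.42  3.87] loc y [-28.91 -28.47 -28.32] slope deg 63.08
wrist 107 31 loc x [-2.93  0.41  3.77] loc y [-28.89 -28.66 -28.37] slope deg 195.74
wrist 117 35 loc x [-2.85  0.4   4.25] loc y [-29.12 -28.85 -27.44] slope deg 140.63
wrist 127 54 loc x [-3.37  0.39  4.1 ] loc y [-29.23 -28.55 -27.39] slope deg 30.74
wrist 137 42 loc x [-3.18  0.38  3.92] loc y [-28.88 -28.56 -27.99] slope deg -4.06
wrist 147 53 loc x [-3.06  0.38  3.82] loc y [-29.01 -28.75 -28.33] slope deg 25.71
wrist 157 72 loc x [-3.4   0.37  3.95] loc y [-29.26 -28.56 -27.35] slope deg -3.70
scene 97 96 loc x [-2.83  3.47  5.53] loc y [-27.48  -4.02  28.29] slope deg 2.33
scene 107 112 loc x [-2.33  3.3   5.53] loc y [-27.72  -1.71  29.01] slope deg 1.71
scene 117 116 loc x [-1.69  3.51  5.61] loc y [-28.13  -2.2   27.48] slope deg 1.26
scene 127 123 loc x [-1.6   3.69  5.65] loc y [-27.55  -0.82  31.93] slope deg 1.44
scene 137 133 loc x [-0.52  3.63  5.83] loc y [-28.01  -2.25  30.24] slope deg 1.10
scene 147 122 loc x [-1.54  3.65  5.79] loc y [-27.25   1.42  31.34] slope deg 1.50
scene 157 133 loc x [-1.95  3.55  5.69] loc y [-27.83  -1.23  29.38] slope deg 1.54
top 97 9 loc x [-4.54 -4.13 -3.37] loc y [-27.19 -13.78  27.45] slope deg -0.01
top 107 9 loc x [-4.51 -4.03 -0.9 ] loc y [-28.9  -18.29  21.96] slope deg -1.18
top 127 13 loc x [-5.37 -4.32 -2.14] loc y [-28.84 -13.93  28.44] slope deg -0.72
top 137 9 loc x [-4.83 -4.07 -3.46] loc y [-27.05 -14.06  23.18] slope deg -0.09
top 147 12 loc x [-4.87 -4.27 -2.59] loc y [-28.4  -15.17  25.58] slope deg -1.30
top 157 12 loc x [-5.04 -4.31 -2.46] loc y [-28.84 -14.21  27.81] slope deg -0.62
t 16.75 pos [580.64  33.75 208.82] F [ 0.45  0.36 -0.2 ] w 13.6 -> xyz cm [-0.08 -0.03 -6.72] ang [-0.  0. -0.] yaw [-98.25  -0.06   0.02]
```

View pics/c8.png

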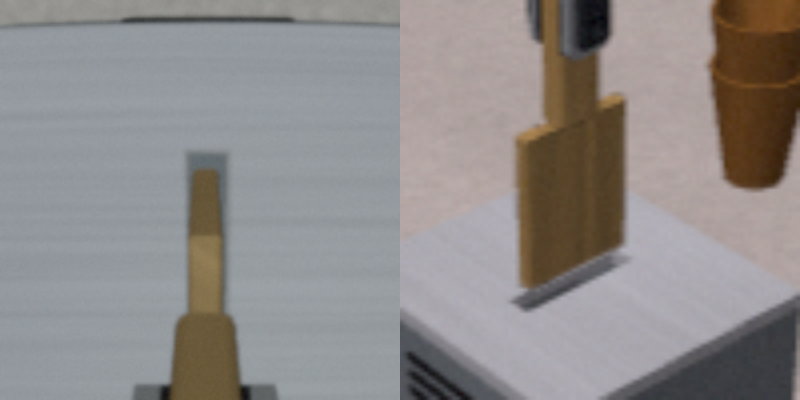

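The blade sits just above the slot (tip at (205,170) in the left crop) with a thin gap around it. I'll refine the offset with rays from this same wrist image.

```bash
python3 - <<'E'
from h import *
c=arm.get_calibration("wrist"); im=cv2.imread("pics/wrist8.png"); g=cv2.cvtColor(im,cv2.COLOR_BGR2GRAY).astype(float)
h=cv2.cvtColor(im,cv2.COLOR_BGR2HSV)
ex=np.array([np.cos(np.radians(-8.0)),np.sin(np.radians(-8.0))]); ey=np.array([-ex[1],ex[0]])
loc=lambda p:np.c_[(p[:,:2]-[581,34.5])@ex,(p[:,:2]-[581,34.5])@ey]
def edges(prof,lo):
    x=np.arange(len(prof)); dg=np.diff(cv2.GaussianBlur(prof.reshape(1,-1),(3,1),0)[0])
    def sub(i): 
        w=abs(dg[max(i-1,0):i+2]); return lo+(np.arange(max(i-1,0),max(i-1,0)+len(w))*w).sum()/w.sum()+.5
    return sub(int(np.argmin(dg))),sub(int(np.argmax(dg)))
print(g[184:202,322].astype(int)); 
for rows,zp in(((190,194),85.),):
    a,b=edges(g[rows[0]:rows[1],305:340].mean(0),305); print('slot cols',a,b,loc(ray("wrist",[[a,191.5],[b,191.5]],c,zp)))
sat=(im[...,2].astype(float)-im[...,0])
print(sat[186:206,322].astype(int))
for r0 in(199,203,208,213):
    p=sat[r0:r0+3,305:340].mean(0); b,a=edges(p,305); print('blade cols',a,b)
    for zp in(94,100,110): print(zp,loc(ray("wrist",[[a,r0+1],[b,r0+1]],c,zp)).round(2).tolist())
for v in(187.5,188.5,196,197): print(v,[loc(ray("wrist",[[322,v]],c,zz))[0].round(2).tolist() for zz in(85,92)])
E
```

```text
[155 152 150 142 130 113 108 104 105 106 106 102  92  85  89  89  90  84]
slot cols 313.45378927911275 331.64481409001957 [[  6.38 -29.92]
 [ -6.87 -29.86]]
[-11  -9  -8 -10 -12 -13 -15 -13 -12   2  25  42  47  42  45  47  45  43
  46  51]
blade cols 316.50374531835206 327.46581196581195
94 [[4.06, -25.45], [-3.69, -25.42]]
100 [[3.96, -26.7], [-3.61, -26.67]]
110 [[3.8, -28.79], [-3.47, -28.76]]
blade cols 316.37116564417175 327.6353251318102
94 [[4.18, -22.55], [-3.81, -22.51]]
100 [[4.07, -23.87], [-3.73, -23.84]]
110 [[3.91, -26.07], [-3.58, -26.04]]
blade cols 315.60285714285715 328.3484848484849
94 [[4.75, -18.9], [-4.32, -18.86]]
100 [[4.64, -20.31], [-4.22, -20.27]]
110 [[4.45, -22.65], [-4.06, -22.62]]
blade cols 315.4386617100372 328.5394973070018
94 [[4.9, -15.23], [-4.45, -15.19]]
100 [[4.79, -16.73], [-4.35, -16.69]]
110 [[4.59, -19.21], [-4.19, -19.17]]
187.5 [[0.14, -32.85], [0.13, -34.07]]
188.5 [[0.14, -32.11], [0.14, -33.35]]
196 [[0.17, -26.54], [0.16, -27.92]]
197 [[0.17, -25.79], [0.16, -27.2]]
```

Against the slot the blade is +0.45 mm in x and about +1.3 mm in y. I'll shift it and enter slowly, watching the force.

>>> move_arm(moves=[{"gripper":-1,"xyz":[0.13,0.04,0],"angular":[0,0,0]},{"gripper":-1,"xyz":[0.13,0.04,0.2],"angular":[0,0,0]},{"gripper":-1,"xyz":[0.13,0.04,0.4],"angular":[0,0,0]},{"gripper":-1,"xyz":[0.13,0.04,0.6],"angular":[0,0,0]},{"gripper":-1,"xyz":[0.13,0.04,0.75],"angular":[0,0,0]},{"gripper":-1,"xyz":[0.13,0.04,0.9],"angular":[0,0,0]},{"gripper":-1,"xyz":[0.13,0.04,1.05],"angular":[0,0,0]},{"gripper":-1,"xyz":[0.13,0.04,1.05],"angular":[0,0,0]}])

```text
clock: 17.75
position: [579.7, 32.5, 197.6]
ee_rot: [-0.654, 0.756, 0.0, -0.0]
contact_force: [-0.2, 0.2, -0.7]
gripper_width: 13.3
```

```bash
python3 -c "
from h import *
for i in range(3): arm.get_image('top'); go([581,34.5,161],-98.1)"
```

```text
t 17.80 pos [579.86  32.46 197.79] F [-0.07 -0.69 -0.3 ] w 13.0 -> xyz cm [-0.22 -0.08  3.68] ang [ 0. -0. -0.] yaw [-98.25   0.    -0.  ]
t 17.85 pos [579.9   32.46 197.88] F [ 0.48 -0.44 -0.22] w 13.3 -> xyz cm [-0.22 -0.08  3.69] ang [-0.  0. -0.] yaw [-98.25  -0.01  -0.  ]
t 17.90 pos [579.91  32.48 197.91] F [ 0.26 -0.45 -0.86] w 13.2 -> xyz cm [-0.22 -0.08  3.69] ang [-0.  0. -0.] yaw [-98.25  -0.01   0.  ]
```

The tip is at about 82, past the bevel, with no reaction force. I'll continue down in small steps to TCP z ≈ 161, where the tip is at 45.

>>> move_arm(moves=[{"gripper":-1,"xyz":[0,0,0.2],"angular":[0,0,0]},{"gripper":-1,"xyz":[0,0,0.4],"angular":[0,0,0]},{"gripper":-1,"xyz":[0,0,0.6],"angular":[0,0,0]},{"gripper":-1,"xyz":[0,0,0.8],"angular":[0,0,0]},{"gripper":-1,"xyz":[0,0,1],"angular":[0,0,0]},{"gripper":-1,"xyz":[0,0,1],"angular":[0,0,0]}])

```text
clock: 18.65
position: [579.7, 32.4, 187.6]
ee_rot: [-0.654, 0.756, 0.0, -0.0]
contact_force: [0.0, 0.3, -0.6]
gripper_width: 12.8
```

>>> move_arm(moves=[{"gripper":-1,"xyz":[0,0,0.3],"angular":[0,0,0]},{"gripper":-1,"xyz":[0,0,0.6],"angular":[0,0,0]},{"gripper":-1,"xyz":[0,0,0.9],"angular":[0,0,0]},{"gripper":-1,"xyz":[0,0,1.2],"angular":[0,0,0]},{"gripper":-1,"xyz":[0,0,1.5],"angular":[0,0,0]},{"gripper":-1,"xyz":[0,0,1.5],"angular":[0,0,0]}])

```text
clock: 19.4
position: [579.7, 32.4, 172.5]
ee_rot: [-0.654, 0.756, 0.0, -0.0]
contact_force: [1.0, 0.2, 0.5]
gripper_width: 13.4
```

>>> move_arm(moves=[{"gripper":-1,"xyz":[0,0,0.3],"angular":[0,0,0]},{"gripper":-1,"xyz":[0,0,0.6],"angular":[0,0,0]},{"gripper":-1,"xyz":[0,0,0.9],"angular":[0,0,0]},{"gripper":-1,"xyz":[0,0,1.15],"angular":[0,0,0]},{"gripper":-1,"xyz":[0,0,1.15],"angular":[0,0,0]},{"gripper":-1,"xyz":[0,0,1.15],"angular":[0,0,0]}])

```text
clock: 20.15
position: [579.9, 32.5, 161.4]
ee_rot: [-0.654, 0.756, -0.0, 0.0]
contact_force: [0.2, -0.5, -0.5]
gripper_width: 13.4
```

```bash
python3 - <<'E'
from h import *
ex=np.array([np.cos(np.radians(-8.0)),np.sin(np.radians(-8.0))]); ey=np.array([-ex[1],ex[0]])
ims={}
for n in("wrist","scene","top"):
    c=arm.get_calibration(n); im,d=arm.get_image(n); ims[n]=im
    P=cloud(n,d,c); z=P[...,2]; b,g,r=[im[...,i].astype(int) for i in range(3)]
    ok=(d>0)&(np.hypot(P[...,0]-581,P[...,1]-35)<50)&(z>88)&(r-b>12)
    q=P[ok]; L=q[:,:2]-[581.,34.5]; q=np.c_[L@ex,L@ey,q[:,2]]
    for z0 in(95,105,115,125):
        s=q[abs(q[:,2]-z0)<5]
        if len(s)>8: print(n,z0,len(s),'loc x',np.percentile(s[:,0],[2,50,98]),'loc y',np.percentile(s[:,1],[2,98]))
    if n!="top":
        sh=q[(abs(q[:,1])>15)&(q[:,2]<150)]; print(n,'shoulder z',np.percentile(sh[:,2],[95,99]))
    q=P[(np.hypot(P[...,0]-506,P[...,1]-286)<40)&(r-b>30)&(d>0)&(z>60)&(z<150)]
    if len(q)>20: print(n,'nested rim',np.percentile(q[:,2],98))
go([581,34.5,161],-98.1); print(arm.read_state()['joint_vel'])
cv2.imwrite("pics/c9.png",np.hstack([cv2.resize(ims['wrist'][120:300,230:410],(400,400)),cv2.resize(ims['scene'][120:280,240:400],(400,400))]))
E
```

```text
wrist 95 48 loc x [-3.92 -0.44  3.01] loc y [-30.45 -29.78]
wrist 105 68 loc x [-4.1  -0.43  2.93] loc y [-30.61 -28.81]
wrist 115 67 loc x [-4.14 -0.43  3.27] loc y [-30.43 -29.06]
wrist 125 609 loc x [-4.38 -0.39  3.26] loc y [-30.25 -11.64]
wrist shoulder z [126.57 126.87]
wrist nested rim 76.04913942220928
scene 95 114 loc x [-4.22  2.85  4.69] loc y [-28.8   27.13]
scene 105 117 loc x [-3.31  2.87  4.87] loc y [-29.1   26.38]
scene 115 116 loc x [-3.2   3.01  5.28] loc y [-29.69  27.59]
scene 125 114 loc x [-4.5   2.5   6.33] loc y [-28.65  28.93]
scene shoulder z [125.04 126.09]
scene nested rim 109.28230550866544
top 105 12 loc x [-5.71 -5.07 -4.16] loc y [-29.38  27.24]
top 125 22 loc x [-5.4  -2.99  2.67] loc y [-29.52 -16.23]
top nested rim 113.10595395970569
t 20.30 pos [579.94  32.47 161.46] F [ 0.91  0.22 -0.04] w 13.7 -> xyz cm [-0.22 -0.08  0.05] ang [-0.  0. -0.] yaw [-98.25  -0.02   0.  ]
[ 0.  0. -0. -0.  0.  0.]
```

View pics/c9.png

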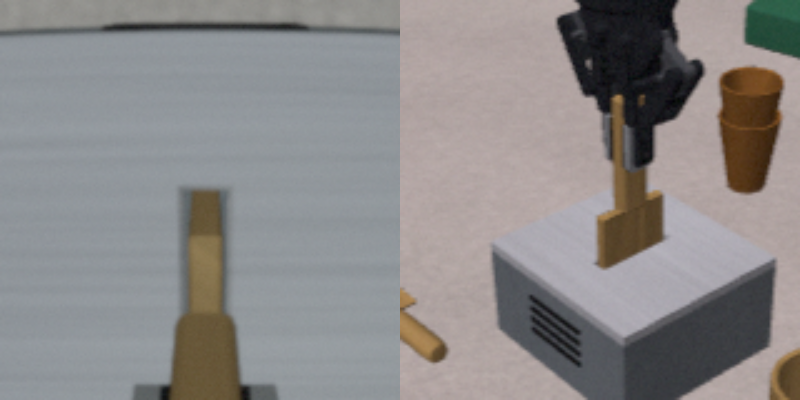

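The paddle is upright in the slot with gaps visible on both sides (left crop, 190–222). The blade shoulder is at 125–126, so about 39–40 of 80 mm is inside, and force is near zero. In the right crop the beakers are still nested. I'll hand in.

```bash
python3 -c "
from bench import arm
print(arm.job_done())"
```

```text
the job is handed in; nothing more can be done
None
```

I nested the beaker in the one on the table and let go. Then I took the paddle out of the rack and lowered it through the slot, and I handed the job in at about 20 s still holding it there.

- **Beaker:** the last scene and top views put the nested rim at 109 and 113 mm; 109 is expected when fully nested. The last wrist reading was 76 mm, which disagrees. I put that down to the wrist camera seeing only part of the stack, probably the lower rim, and did not check further. An earlier wrist reading, right after release, gave 108 mm, and the final picture shows the beakers nested.
- **Paddle:** it is upright, with the blade shoulder at 125–126 mm. That puts the tip about 45 mm above the table, with 39–40 mm of the 80 mm blade inside and about 39 mm above the box's floor. The readings show about 1 N or less at the tool, all joints still, and gaps visible around the blade.
- **Fit:** the views agree on the blade's position in the slot only to about 1 mm, against 2 mm of play. No contact was felt while it went in.
- **Everything else:** I did not touch the spoon, the rack or the other bystanders, and did not check their positions afterwards.

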